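Turn the condiment carousel so the soy bottle faces the diner

ROBOT

A 7-joint arm with a two-finger parallel gripper is mounted at the origin on the work surface. World frame = base frame: x ahead of the robot, y to its left, z up, the work surface at z = 0. Lengths are in m, angles in rad, forces in N, time in s.
With the tool pointing down it reaches from about 0.35 to 0.9 m from the base axis. Payload 8.1 kg.
Tool frame: the origin (TCP) lies midway between the tips of the shut fingers; the grasp point (between the pads) lies 19 mm behind it; x points along the fingers, y is the direction in which the jaws open and shut, and the axes are right-handed (so a half turn about x gives the same grasp; the last joint's range is limited). The gripper opens to 85 mm and grips with 20 to 120 N. Pads are 22 mm wide; open, the fingers measure 114 mm over their backs; the gripper's body (76 mm by 85 mm) begins 54 mm behind the grasp point. The pads swing forward as they close: fully open they stand 13 mm farther back than shut.
Start: joints at [1.243, 0.434, 0.025, 1.573, -0.012, 1.134, -0.075], TCP at [0.139, -0.609, 0.231] pointing down, gripper open.
Joint ranges: [-2.62, 2.62], [-0.44, 2.09], [-1.27, 1.32], [0.08, 2.57], [-1.32, 4.46], [0.12, 2], [-2.74, 2.74]. Speed limits (rad/s): [2.22, 2.22, 3.01, 3.01, 3.14, 3.14, 3.14].

INTERFACE

Orientations are given as a unit quaternion [w, x, y, z].
In Python, from station import sensors, eyes, job gives the robot as it stands.
- The arm moves only by the tool move_arm, never from a script. Its argument "motion" is a list of rows, each an object of numbers: "tx", "ty", "tz": the shift along the tool's x, y, z in mm; "yaw": the turn about the tool's x in units of 6 degrees (1.0 is 6 degrees). In form: [{"tx": .., "ty": .., "tz": .., "yaw": ..}, ...]. A call has 1 to 10 rows; each row is the pose to reach, as a shift and turn from the pose commanded when the call began, along the tool's axes at that moment; what a row does not reach only later rows make up. A row lasts 1/10 s, in which the tool goes at most 50 mm and 8.59 degrees, less where a joint would pass 70% of its speed; a pose out of reach is approached as far as the arm can. A call with a gripper value outside its range is refused whole. "jaw" is the closure, from -1 (fully open) to 1 (shut), set as the call begins (left out, the last holds). The fingers move at their own pace and stop on an object; "grip_force" is the grip in N (left out, the last holds). Time passes only in rows, so rows that repeat a pose let the fingers close. It gives the time, the measured TCP pose, the force and the opening at its end, in the units of the state.
- sensors.get_state(): the state, without advancing time (a new reading comes with each control period).
- eyes.read_camera(name): name is "scene" or "top" or "wrist"; returns the picture (480x640x3 uint8, red, green, blue); there is no depth.
- eyes.calibration(name): a dict with "mtx" (3x3 intrinsics, pixels), "world_to_cam" (4x4, takes a point from world to camera coordinates). Camera axes: x right, y down, z forward; pixel columns grow to the right and rows downward; lengths in m; the calibration is good to about 2 mm. A picture is of the moment at which its call begins: read the wrist's pose just before it. calibration takes no time and is no camera call; for the wrist camera it gives the pose at the moment of the call.
- job.hand_in(): hands the job in, once; it reports no verdict.
The state is a dict: "time": time; "qpos": joint angles; "dq": joint speeds; "joint_efforts": joint torques, N m; "position": TCP position; "tcp_rot": TCP orientation; "ft_force": force on the tool from outside, world axes, zero at the start; "wrist_torque": the same for the moment, N m; "width": finger opening in m.
Only numpy, scipy, OpenCV 4.12 (cv2) and the standard library are available. Lean on these libraries where they do the work, as an engineer would, in place of code of your own. Each camera call takes 0.05 s, during which the arm holds its last target.

TASK

Turn the condiment turntable by pushing with the fingertips against the dark posts on its rim until the red-capped soy bottle stands right at the front, in line with the yellow pointer and pin that stick out from under the turntable, then back away and leave it at rest. Push gently, without flinging it round, and do not pinch anything: nothing is to be picked up. Do not touch any of the three condiments, which must stay standing on the turntable, and leave the tea cup and the dish where they are.

Things in the scene. Friction and masses are not known exactly. Their poses are not given: they have to be found in the camera images.
- stand: Fixed steel foot under the turntable, with a yellow-painted pointer: a flat bar 20 mm wide, 8 mm high, out from under the turntable along the table, ending in an upright round yellow pin, 24 mm in diameter, 50 mm high, 198 mm from the axis. Origin: on the turntable's axis, at table height. Its -x axis runs outwards along the pointer: that is the front, up to 0.7 rad either way from facing the robot.
- turntable: Round light-wood disc, 300 mm in diameter, 18 mm thick, top 34 mm above the table. Origin: on its axis at its underside; z up; x and y turn with it. Six dark upright round posts, 16 mm in diameter, 38 mm high (tops 72 mm above the table), are fixed on its rim 135 mm from the axis, at 0, 60, 120, 180, 240 and 300 degrees from its x axis; bare rim between.
- hub (a point): Top of the brass hub (24 mm wide, 12 mm high) at the turntable's centre, on its axis, 46 mm above the table. The disc turns about it either way without stops and cannot lift; 1 to 2 N at a post turns it, and pushed slowly it stops within a few degrees when let go. Three condiments stand loose on black spots 62 mm from it, 120 degrees apart; which is where varies.
- soy: The marked item: soy bottle, loose, dark grey body 44 mm in diameter with a bright red cap 32 mm in diameter, 59 mm high in all. Origin: centre of its underside, z up. It rides on the turntable.
- jar: Blue ceramic jar with a pale wooden lid, loose, 44 mm in diameter, 52 mm high. Origin: centre of its underside, z up. It rides on the turntable.
- shaker: White ceramic shaker with a steel top, loose, 40 mm in diameter, 54 mm high. Origin: centre of its underside, z up. It rides on the turntable.
- cup: Bystander: blue ceramic tea cup, loose, 68 mm across the rim, 70 mm high, on the table 220 to 260 mm from the turntable's axis. Origin: centre of its underside.
- dish: Bystander: square white ceramic dish, loose, 75 x 75 mm, 18 mm high, on the table 220 to 260 mm from the turntable's axis, on the other side from the cup. Origin: centre of its underside.

How it is judged:
By the outcome, as a careful person would: the job done as asked, in the order asked, and still so for the second after the job is handed in, with the robot touching nothing.
It also fails if it takes over 45 s, if anything falls off the work surface, if the arm or the gripper's body presses on something with over 40 N, if the wrist force passes 120 N, or if a joint passes its speed limit or range.

## Working session

There is one attempt and no reset: what is moved stays moved. The work goes in short steps, Python scripts to look and compute and a tool call to move; the robot and the scene stay as the last step left them, time stands still between calls to the robot, and variables do not carry over. Pictures are saved under pics/ and viewed, and the job is handed in when it is done.

Besides the shell and the picture viewer there is one more tool, called after ">>>" in YAML: its name, and indented under it one key for each argument. move_arm: Moves the arm, as the interface text tells. Its arguments: {"type":"object","properties":{"motion":{"type":"array"},"jaw":{"type":"number"},"grip_force":{"type":"number"}},"required":["motion"]}

```bash
mkdir -p pics; ls
python3 - <<'E'
from station import sensors, eyes
import cv2
s=sensors.get_state()
print({k:s[k] for k in('time','position','tcp_rot','ft_force','width')})
for n in('top','scene'):
    cv2.imwrite(f'pics/{n}0.png',cv2.cvtColor(eyes.read_camera(n),cv2.COLOR_RGB2BGR))
    c=eyes.calibration(n);print(n,c['mtx'],c['world_to_cam'])
E
```

```text
pics
{'time': 0.0, 'position': array([ 0.13914631, -0.60882205,  0.23054019]), 'tcp_rot': array([-0.07874304, -0.70253583, -0.07979226,  0.70276321]), 'ft_force': array([-0.74025159,  0.5935639 ,  0.18080994]), 'width': 0.08517338581647876}
top [[496.01548335   0.         321.7078778 ]
 [  0.         496.01548335 238.98639011]
 [  0.           0.           1.        ]] [[-0.00323196 -0.9999726  -0.00665956  0.06286903]
 [-0.99009113  0.00413482 -0.14036545  0.61003794]
 [ 0.14038914  0.00613992 -0.99007737  0.92751631]
 [ 0.          0.          0.          1.        ]]
scene [[548.74478019   0.         321.36525762]
 [  0.         548.74478019 240.61157175]
 [  0.           0.           1.        ]] [[-1.17016727e-01  9.93129331e-01  1.10350877e-03  4.41741727e-02]
 [ 8.36485938e-01  9.91588622e-02 -5.38942293e-01 -4.70490223e-01]
 [-5.35348821e-01 -6.21421937e-02 -8.42341966e-01  1.36780684e+00]
 [ 0.00000000e+00  0.00000000e+00  0.00000000e+00  1.00000000e+00]]
```

View pics/top0.png

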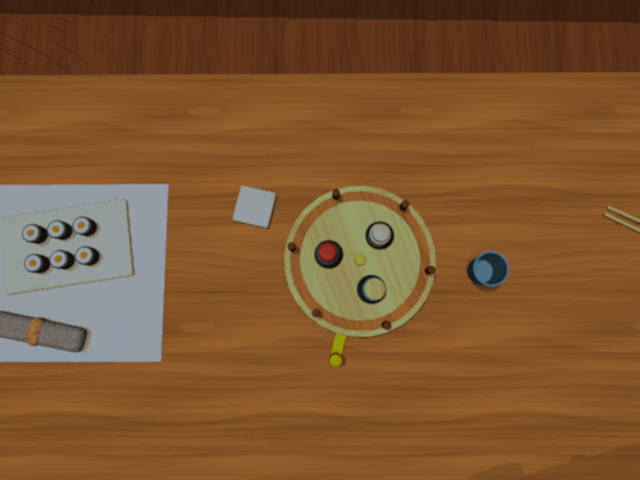

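View pics/scene0.png

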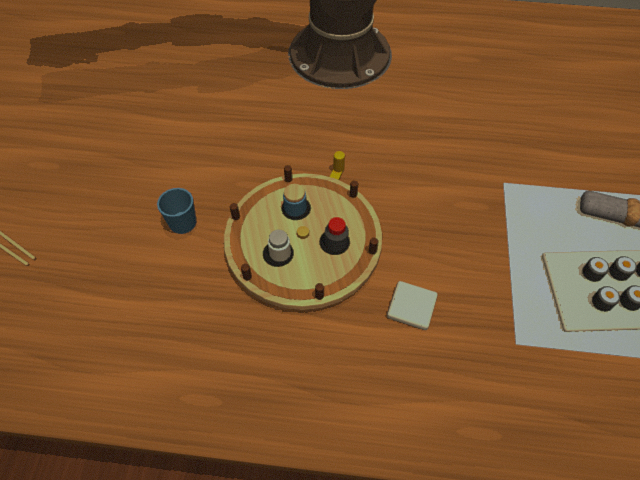

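```bash
cat > h.py <<'E'
import numpy as np, cv2
from station import sensors, eyes
def back(n,px,z,c=None):
    c=c or eyes.calibration(n); T=c['world_to_cam'];R=T[:3,:3];t=T[:3,3]
    d=R.T@np.linalg.solve(c['mtx'],[px[0],px[1],1]);o=-R.T@t
    return o+d*(z-o[2])/d[2]
def proj(n,p):
    c=eyes.calibration(n);T=c['world_to_cam'];q=c['mtx']@(T[:3,:3]@p+T[:3,3]);return q[:2]/q[2]
E
python3 - <<'E'
import cv2
a=cv2.imread('pics/top0.png')[170:380,225:515];cv2.imwrite('pics/topc.png',cv2.resize(a,None,fx=2.75,fy=2.75,interpolation=cv2.INTER_CUBIC))
b=cv2.imread('pics/scene0.png')[140:340,150:450];cv2.imwrite('pics/scc.png',cv2.resize(b,None,fx=2.5,fy=2.5,interpolation=cv2.INTER_CUBIC))
E
```

```text
(no output)
```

View pics/topc.png

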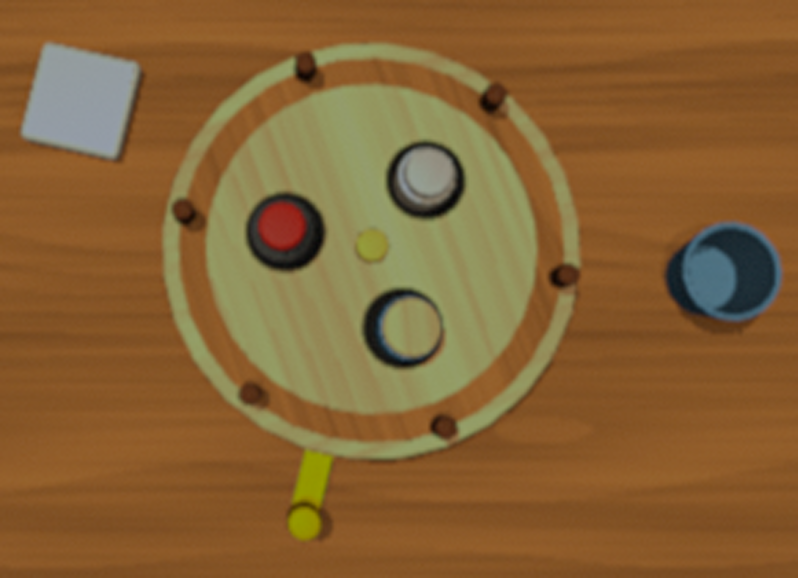

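Run:
```python
from h import *
f=lambda x,y:(225+(x+.5)/2.75-.5,170+(y+.5)/2.75-.5)
hub=back('top',f(372,244),.046);pin=back('top',f(305,523),.05)
soy=back('top',f(282,225),.059)
g=lambda n,p:print(n,p.round(4),'r',np.hypot(*(p-hub)[:2]).round(4),'ang',np.degrees(np.arctan2(*(p-hub)[1::-1])).round(1))
g('hub',hub);g('pin',pin);g('soy',soy);g('soyspot',back('top',f(286,232),.034))
for q in [(184,207),(305,62),(494,94),(568,272),(445,429),(250,395)]: g('post',back('top',f(*q),.070))
g('jar',back('top',f(411,326),.052));g('shk',back('top',f(429,174),.054))
g('cup',back('top',f(732,270),.07));g('dish',back('top',f(83,98),.018))
# circle fit of disc edges
for q in [(163,245),(579,248),(372,43),(374,459)]: g('edge',back('top',f(*q),.034))
s=sensors.get_state();from scipy.spatial.transform import Rotation as R
q=s['tcp_rot'];print(R.from_quat(q[[1,2,3,0]]).as_matrix().round(3),s['time'])
```

```text
hub [ 0.5715 -0.0135  0.046 ] r 0.0 ang 0.0
pin [0.3799 0.0352 0.05  ] r 0.1977 ang 165.7
soy [0.5837 0.05   0.059 ] r 0.0646 ang 79.1
soyspot [0.5816 0.047  0.034 ] r 0.0614 ang 80.5
post [0.5953 0.1177 0.07  ] r 0.1333 ang 79.7
post [0.6974 0.0334 0.07  ] r 0.1343 ang 20.4
post [ 0.6739 -0.0984  0.07  ] r 0.133 ang -39.7
post [ 0.5493 -0.1457  0.07  ] r 0.1341 ang -99.5
post [ 0.4435 -0.0592  0.07  ] r 0.1359 ang -160.3
post [0.4666 0.0723 0.07  ] r 0.1355 ang 140.7
jar [ 0.5136 -0.0393  0.052 ] r 0.0635 ang -156.0
shk [ 0.6201 -0.0537  0.054 ] r 0.0631 ang -39.7
cup [ 0.5502 -0.2579  0.07  ] r 0.2453 ang -95.0
dish [0.6834 0.1962 0.018 ] r 0.2377 ang 61.9
edge [0.5726 0.135  0.034 ] r 0.1485 ang 89.6
edge [ 0.5693 -0.1618  0.034 ] r 0.1484 ang -90.9
edge [ 0.72   -0.0164  0.034 ] r 0.1485 ang -1.1
edge [ 0.4219 -0.0136  0.034 ] r 0.1497 ang -180.0
[[-0.     0.223 -0.975]
 [ 0.001 -0.975 -0.223]
 [-1.    -0.001  0.   ]] 0.1
```

```bash
cat >> h.py <<'E'
from scipy.spatial.transform import Rotation as Ro
C=np.array([.571,-.0134])
def pose():
    s=sensors.get_state();q=s['tcp_rot'];return s,np.array(s['position']),Ro.from_quat(np.array(q)[[1,2,3,0]]).as_matrix()
def rows(targets):
    """targets: (x,y,z,heading deg of tool -z axis)"""
    s,p,M=pose(); h0=np.degrees(np.arctan2(-M[1,2],-M[0,2]))
    print('t',s['time'],'p',p.round(4),'head',h0.round(2),'F',np.round(s['ft_force'],1))
    for x,y,z,h in targets:
        d=M.T@(np.array([x,y,z])-p)*1000
        yw=-((h-h0+180)%360-180)/6
        print('{"tx":%.0f,"ty":%.1f,"tz":%.1f,"yaw":%.2f}'%(d[0],d[1],d[2],yw))
def arc(a,r=.135,z=.052): 
    t=np.radians(a);return (C[0]+r*np.cos(t),C[1]+r*np.sin(t),z,a+90+8)
E
python3 - <<'E'
from h import *
rows([arc(-118,z=.15),arc(-118,z=.052)])
E
```

```text
t 0.1 p [ 0.1392 -0.6088  0.2306] head 12.88 F [0.5 0.1 0.1]
{"tx":81,"ty":-382.0,"tz":-465.3,"yaw":5.48}
{"tx":179,"ty":-381.9,"tz":-465.3,"yaw":5.48}
```

>>> move_arm:
  motion:
    - {"tx": 0,"ty": -32,"tz": -38,"yaw": 0.5}
    - {"tx": 0,"ty": -64,"tz": -77,"yaw": 1}
    - {"tx": 0,"ty": -96,"tz": -116,"yaw": 1.5}
    - {"tx": 0,"ty": -127,"tz": -155,"yaw": 2}
    - {"tx": 0,"ty": -159,"tz": -194,"yaw": 2.5}
    - {"tx": 0,"ty": -191,"tz": -233,"yaw": 3}
    - {"tx": 0,"ty": -223,"tz": -271,"yaw": 3.5}
    - {"tx": 0,"ty": -255,"tz": -310,"yaw": 4}
    - {"tx": 0,"ty": -287,"tz": -349,"yaw": 4.5}
    - {"tx": 0,"ty": -318,"tz": -388,"yaw": 5}
  jaw: 1
  grip_force: 20

```text
time: 1.1
position: [0.4461, -0.2126, 0.2313]
tcp_rot: [0.106, -0.699, 0.106, 0.699]
ft_force: [0.9, -0.4, -0.6]
width: 0.0002
```

Run:
```python
from h import *
rows([arc(-118,z=.23),arc(-118,z=.15)])
```

```text
t 1.1 p [ 0.4461 -0.2126  0.2313] head -17.26 F [ 0.9 -0.4 -0.6]
{"tx":1,"ty":-94.6,"tz":-35.0,"yaw":0.46}
{"tx":81,"ty":-94.6,"tz":-35.0,"yaw":0.46}
```

>>> move_arm:
  motion:
    - {"tx": 0,"ty": -35,"tz": -13,"yaw": 0.2}
    - {"tx": 0,"ty": -70,"tz": -26,"yaw": 0.4}
    - {"tx": 5,"ty": -92,"tz": -34,"yaw": 0.45}
    - {"tx": 35,"ty": -94,"tz": -35,"yaw": 0.45}
    - {"tx": 70,"ty": -94,"tz": -35,"yaw": 0.45}
    - {"tx": 80,"ty": -94,"tz": -35,"yaw": 0.45}
    - {"tx": 80,"ty": -94,"tz": -35,"yaw": 0.45}

```text
time: 1.8
position: [0.5053, -0.1348, 0.15]
tcp_rot: [0.122, -0.695, 0.122, 0.698]
ft_force: [0.9, -0.8, 0.8]
width: 0.0001
```

Run:
```python
from h import *
rows([arc(-118,z=.052)])
cv2.imwrite('pics/top1.png',cv2.resize(eyes.read_camera('top')[150:390,200:520,::-1],None,fx=2.5,fy=2.5))
cv2.imwrite('pics/w1.png',eyes.read_camera('wrist')[:,:,::-1])
```

```text
t 1.8 p [ 0.5053 -0.1348  0.15  ] head -19.83 F [ 0.9 -0.8  0.8]
{"tx":98,"ty":-3.0,"tz":-1.8,"yaw":0.03}
```

View pics/top1.png

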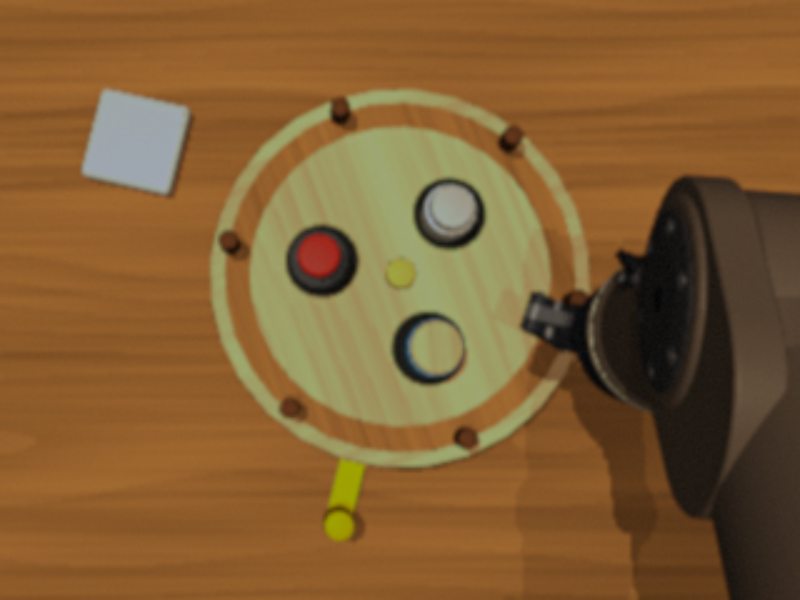

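View pics/w1.png

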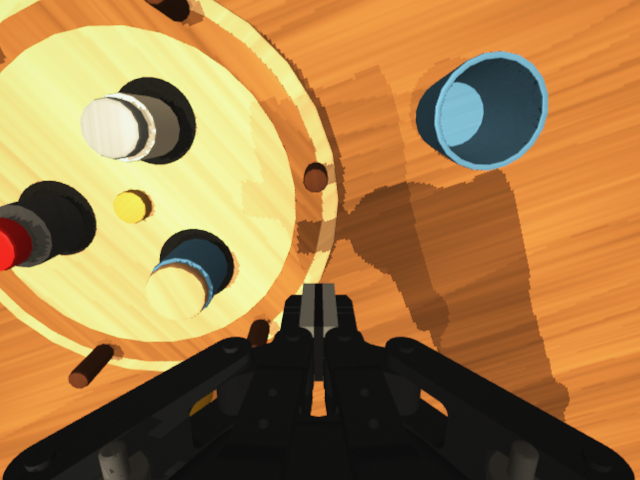

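The top view shows the closed fingers above the rim, just clockwise of the post near (575,300). The wrist view shows that post ahead at (316,177) with the cup well clear. Next I descend.

>>> move_arm:
  motion:
    - {"tx": 30,"ty": -3,"tz": -2,"yaw": 0}
    - {"tx": 65,"ty": -3,"tz": -2,"yaw": 0}
    - {"tx": 90,"ty": -3,"tz": -2,"yaw": 0}
    - {"tx": 98,"ty": -3,"tz": -2,"yaw": 0}
    - {"tx": 98,"ty": -3,"tz": -2,"yaw": 0}

```text
time: 2.4
position: [0.5098, -0.133, 0.0537]
tcp_rot: [-0.122, 0.697, -0.122, -0.697]
ft_force: [-0.7, -0.2, 0.1]
width: -0.0001
```

Run:
```python
from h import *
rows([arc(a) for a in np.linspace(-117,-100,10)])
```

```text
t 2.4 p [ 0.5098 -0.133   0.0537] head -19.84 F [-0.7 -0.2  0.1]
{"tx":2,"ty":0.7,"tz":-0.2,"yaw":-0.14}
{"tx":2,"ty":1.2,"tz":-4.6,"yaw":-0.46}
{"tx":2,"ty":1.5,"tz":-9.1,"yaw":-0.77}
{"tx":2,"ty":1.7,"tz":-13.5,"yaw":-1.09}
{"tx":2,"ty":1.7,"tz":-18.0,"yaw":-1.40}
{"tx":2,"ty":1.6,"tz":-22.4,"yaw":-1.71}
{"tx":2,"ty":1.4,"tz":-26.8,"yaw":-2.03}
{"tx":2,"ty":1.0,"tz":-31.3,"yaw":-2.34}
{"tx":2,"ty":0.4,"tz":-35.7,"yaw":-2.66}
{"tx":2,"ty":-0.3,"tz":-40.1,"yaw":-2.97}
```

>>> move_arm:
  motion:
    - {"tx": 1,"ty": 1,"tz": -3,"yaw": -0.3}
    - {"tx": 1,"ty": 1.3,"tz": -6,"yaw": -0.5}
    - {"tx": 1,"ty": 1.5,"tz": -9,"yaw": -0.8}
    - {"tx": 1,"ty": 1.7,"tz": -12,"yaw": -1}
    - {"tx": 1,"ty": 1.7,"tz": -15,"yaw": -1.2}
    - {"tx": 1,"ty": 1.7,"tz": -18,"yaw": -1.4}
    - {"tx": 1,"ty": 1.6,"tz": -21,"yaw": -1.6}
    - {"tx": 1,"ty": 1.5,"tz": -24,"yaw": -1.8}
    - {"tx": 1,"ty": 1.4,"tz": -27,"yaw": -2}
    - {"tx": 1,"ty": 1.1,"tz": -30,"yaw": -2.25}

```text
time: 3.4
position: [0.5374, -0.1439, 0.0522]
tcp_rot: [0.038, -0.706, 0.038, 0.706]
ft_force: [-0.4, 1.6, 0.2]
width: -0.0001
```

Run:
```python
from h import *
s,p,M=pose();d=p[:2]-C;print(np.hypot(*d),np.degrees(np.arctan2(d[1],d[0])))
a0=np.degrees(np.arctan2(d[1],d[0]))
rows([arc(a) for a in a0+2*np.arange(1,11)])
cv2.imwrite('pics/top2.png',cv2.resize(eyes.read_camera('top')[150:390,200:520,::-1],None,fx=2.5,fy=2.5))
```

```text
0.1347557960489696 -104.43599124087692
t 3.4 p [ 0.5374 -0.1439  0.0522] head -6.21 F [-0.4  1.6  0.2]
{"tx":0,"ty":0.8,"tz":-4.6,"yaw":-0.30}
{"tx":0,"ty":1.3,"tz":-9.3,"yaw":-0.63}
{"tx":0,"ty":1.5,"tz":-14.0,"yaw":-0.96}
{"tx":0,"ty":1.6,"tz":-18.7,"yaw":-1.30}
{"tx":0,"ty":1.6,"tz":-23.5,"yaw":-1.63}
{"tx":0,"ty":1.3,"tz":-28.2,"yaw":-1.96}
{"tx":0,"ty":0.9,"tz":-32.9,"yaw":-2.30}
{"tx":0,"ty":0.4,"tz":-37.5,"yaw":-2.63}
{"tx":0,"ty":-0.3,"tz":-42.2,"yaw":-2.96}
{"tx":0,"ty":-1.2,"tz":-46.8,"yaw":-3.30}
```

View pics/top2.png

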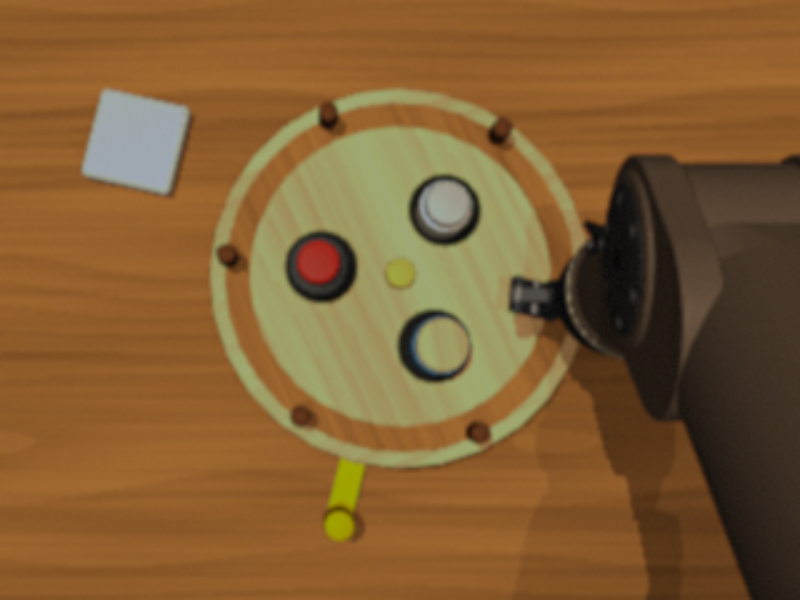

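The disc has turned about 4° the right way: the soy cap moved from (318,254) to (319,261), and the left post from (230,240) to (228,255). The push works, so I continue.

>>> move_arm:
  motion:
    - {"tx": 0,"ty": 0.8,"tz": -4.5,"yaw": -0.3}
    - {"tx": 0,"ty": 1.3,"tz": -9,"yaw": -0.6}
    - {"tx": 0,"ty": 1.5,"tz": -14,"yaw": -1}
    - {"tx": 0,"ty": 1.6,"tz": -18.5,"yaw": -1.3}
    - {"tx": 0,"ty": 1.6,"tz": -23.5,"yaw": -1.6}
    - {"tx": 0,"ty": 1.3,"tz": -28,"yaw": -2}
    - {"tx": 0,"ty": 0.9,"tz": -33,"yaw": -2.3}
    - {"tx": 0,"ty": 0.4,"tz": -37.5,"yaw": -2.6}
    - {"tx": 0,"ty": -0.3,"tz": -42,"yaw": -3}
    - {"tx": 0,"ty": -1.2,"tz": -47,"yaw": -3.3}

```text
time: 4.45
position: [0.5845, -0.148, 0.0523]
tcp_rot: [-0.084, -0.702, -0.084, 0.702]
ft_force: [-1.8, 0.3, -0.2]
width: 0.0004
```

```bash
cat > nx.py <<'E'
from h import *
s,p,M=pose();d=p[:2]-C;a0=np.degrees(np.arctan2(d[1],d[0]));print(np.hypot(*d),a0)
rows([arc(a) for a in a0+2*np.arange(1,11)])
E
python3 nx.py
```

```text
0.13523496789505948 -84.28496053416829
t 4.45 p [ 0.5845 -0.148   0.0523] head 13.61 F [-1.8  0.3 -0.2]
{"tx":0,"ty":0.3,"tz":-4.7,"yaw":-0.35}
{"tx":0,"ty":0.7,"tz":-9.4,"yaw":-0.68}
{"tx":0,"ty":1.0,"tz":-14.1,"yaw":-1.02}
{"tx":0,"ty":1.0,"tz":-18.8,"yaw":-1.35}
{"tx":0,"ty":1.0,"tz":-23.5,"yaw":-1.68}
{"tx":0,"ty":0.7,"tz":-28.2,"yaw":-2.02}
{"tx":0,"ty":0.3,"tz":-32.9,"yaw":-2.35}
{"tx":0,"ty":-0.3,"tz":-37.6,"yaw":-2.68}
{"tx":0,"ty":-1.0,"tz":-42.3,"yaw":-3.02}
{"tx":0,"ty":-2.0,"tz":-46.9,"yaw":-3.35}
```

>>> move_arm:
  motion:
    - {"tx": 0,"ty": 0.3,"tz": -4.5,"yaw": -0.35}
    - {"tx": 0,"ty": 0.7,"tz": -9,"yaw": -0.7}
    - {"tx": 0,"ty": 1,"tz": -14,"yaw": -1}
    - {"tx": 0,"ty": 1,"tz": -18.5,"yaw": -1.35}
    - {"tx": 0,"ty": 1,"tz": -23.5,"yaw": -1.7}
    - {"tx": 0,"ty": 0.7,"tz": -28,"yaw": -2}
    - {"tx": 0,"ty": 0.3,"tz": -33,"yaw": -2.35}
    - {"tx": 0,"ty": -0.3,"tz": -37.5,"yaw": -2.7}
    - {"tx": 0,"ty": -1,"tz": -42,"yaw": -3}
    - {"tx": 0,"ty": -2,"tz": -47,"yaw": -3.35}

```text
time: 5.45
position: [0.6297, -0.1349, 0.0523]
tcp_rot: [-0.205, -0.677, -0.205, 0.677]
ft_force: [-0.9, -0.0, 0.2]
width: 0.0002
```

```bash
python3 nx.py
```

```text
0.134956194846435 -64.22496801332238
t 5.45 p [ 0.6297 -0.1349  0.0523] head 33.73 F [-0.9 -0.   0.2]
{"tx":0,"ty":0.6,"tz":-4.7,"yaw":-0.34}
{"tx":0,"ty":1.0,"tz":-9.4,"yaw":-0.67}
{"tx":0,"ty":1.3,"tz":-14.1,"yaw":-1.01}
{"tx":0,"ty":1.3,"tz":-18.8,"yaw":-1.34}
{"tx":0,"ty":1.3,"tz":-23.5,"yaw":-1.67}
{"tx":0,"ty":1.0,"tz":-28.2,"yaw":-2.01}
{"tx":0,"ty":0.6,"tz":-32.9,"yaw":-2.34}
{"tx":0,"ty":0.0,"tz":-37.6,"yaw":-2.67}
{"tx":0,"ty":-0.7,"tz":-42.2,"yaw":-3.01}
{"tx":0,"ty":-1.6,"tz":-46.8,"yaw":-3.34}
```

>>> move_arm:
  motion:
    - {"tx": 0,"ty": 0.6,"tz": -4.5,"yaw": -0.35}
    - {"tx": 0,"ty": 1,"tz": -9,"yaw": -0.7}
    - {"tx": 0,"ty": 1.3,"tz": -14,"yaw": -1}
    - {"tx": 0,"ty": 1.3,"tz": -18.5,"yaw": -1.35}
    - {"tx": 0,"ty": 1.3,"tz": -23.5,"yaw": -1.7}
    - {"tx": 0,"ty": 1,"tz": -28,"yaw": -2}
    - {"tx": 0,"ty": 0.6,"tz": -33,"yaw": -2.35}
    - {"tx": 0,"ty": 0,"tz": -37.5,"yaw": -2.7}
    - {"tx": 0,"ty": -0.7,"tz": -41,"yaw": -3}
    - {"tx": 0,"ty": -1.3,"tz": -44,"yaw": -3.2}

```text
time: 6.45
position: [0.6657, -0.1095, 0.0523]
tcp_rot: [0.315, 0.633, 0.315, -0.633]
ft_force: [-1.4, -1.0, -0.2]
width: 0.0003
```

```bash
python3 nx.py
python3 - <<'E'
from h import *
cv2.imwrite('pics/top3.png',cv2.resize(eyes.read_camera('top')[170:380,225:515,::-1],None,fx=2.75,fy=2.75,interpolation=cv2.INTER_CUBIC))
E
```

```text
0.13490172530558117 -45.42969489482301
t 6.45 p [ 0.6657 -0.1095  0.0523] head 52.9 F [-1.4 -1.  -0.2]
{"tx":0,"ty":0.7,"tz":-4.7,"yaw":-0.28}
{"tx":0,"ty":1.1,"tz":-9.4,"yaw":-0.61}
{"tx":0,"ty":1.4,"tz":-14.1,"yaw":-0.94}
{"tx":0,"ty":1.5,"tz":-18.8,"yaw":-1.28}
{"tx":0,"ty":1.5,"tz":-23.5,"yaw":-1.61}
{"tx":0,"ty":1.2,"tz":-28.2,"yaw":-1.94}
{"tx":0,"ty":0.9,"tz":-32.9,"yaw":-2.28}
{"tx":0,"ty":0.3,"tz":-37.6,"yaw":-2.61}
{"tx":0,"ty":-0.4,"tz":-42.2,"yaw":-2.94}
{"tx":0,"ty":-1.3,"tz":-46.9,"yaw":-3.28}
```

View pics/top3.png

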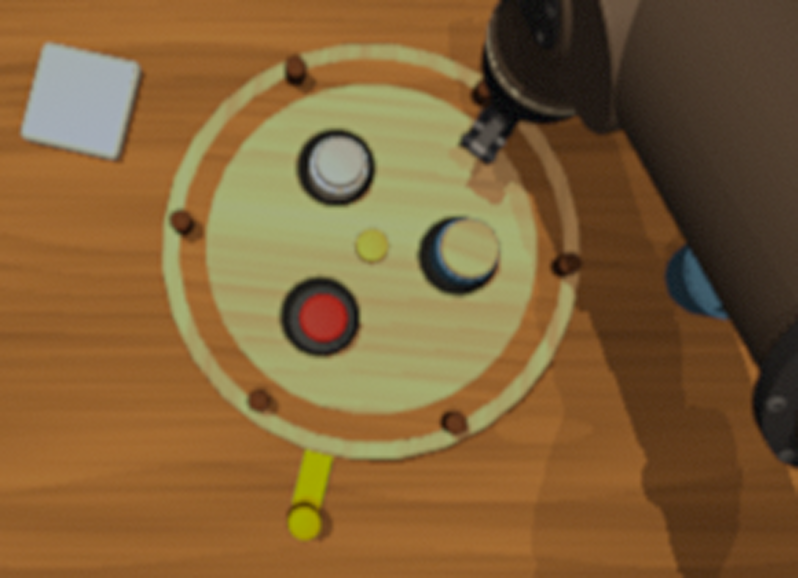

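The soy cap is now at (323,318), the hub at (372,245) and the pin at (305,523). The arm passes high above the cup.

```bash
cat > ang.py <<'E'
from h import *
f=lambda x,y:(225+(x+.5)/2.75-.5,170+(y+.5)/2.75-.5)
def A(q,z):
    d=back('top',f(*q),z)[:2]-C; return np.degrees(np.arctan2(d[1],d[0]))%360, np.hypot(*d)
E
python3 - <<'E'
from ang import *
for q in [(182,219),(296,66),(567,262),(455,423),(259,401)]:
    a,r=A(q,.07);print('post',a,r,a%60)
print('soy',A((323,318),.059),'spot',A((320,317),.034),'pin',A((305,523),.05))
E
```

```text
post 83.14907929180916 0.13339790806267124 23.14907929180916
post 23.257202053210463 0.13450355705281122 23.257202053210463
post 263.57438170470516 0.13268036205261666 23.57438170470516
post 203.09215959483947 0.1342444980732979 23.092159594839472
post 143.70650714459384 0.13448642266499614 23.706507144593843
soy (np.float64(145.75983421294566), np.float64(0.06291316028590867)) spot (np.float64(143.81169816959496), np.float64(0.06208170306750351)) pin (np.float64(165.72041102944954), np.float64(0.1971812751901447))
```

About 22° remain. I push 18° more, slowing at the end.

>>> move_arm:
  motion:
    - {"tx": 0,"ty": 0.7,"tz": -4.5,"yaw": -0.3}
    - {"tx": 0,"ty": 1.1,"tz": -9,"yaw": -0.6}
    - {"tx": 0,"ty": 1.4,"tz": -14,"yaw": -0.95}
    - {"tx": 0,"ty": 1.5,"tz": -18.5,"yaw": -1.3}
    - {"tx": 0,"ty": 1.5,"tz": -23,"yaw": -1.6}
    - {"tx": 0,"ty": 1.3,"tz": -27,"yaw": -1.9}
    - {"tx": 0,"ty": 1.1,"tz": -31,"yaw": -2.1}
    - {"tx": 0,"ty": 0.7,"tz": -34.5,"yaw": -2.4}
    - {"tx": 0,"ty": 0.4,"tz": -37,"yaw": -2.6}
    - {"tx": 0,"ty": 0.2,"tz": -39,"yaw": -2.7}

```text
time: 7.5
position: [0.6892, -0.0785, 0.0523]
tcp_rot: [0.401, 0.583, 0.401, -0.583]
ft_force: [-0.5, -0.4, -0.4]
width: 0.0003
```

```bash
python3 - <<'E'
from h import *
cv2.imwrite('pics/top4.png',cv2.resize(eyes.read_camera('top')[170:380,225:515,::-1],None,fx=2.75,fy=2.75,interpolation=cv2.INTER_CUBIC))
cv2.imwrite('pics/sc4.png',cv2.resize(eyes.read_camera('scene')[130:310,200:420,::-1],None,fx=3.5,fy=3.3,interpolation=cv2.INTER_CUBIC))
E
python3 nx.py
```

```text
0.13492783916726162 -28.710516686355493
t 7.6 p [ 0.6893 -0.0782  0.0524] head 69.01 F [-0.1 -0.5  0.1]
{"tx":0,"ty":0.6,"tz":-4.7,"yaw":-0.38}
{"tx":0,"ty":1.0,"tz":-9.4,"yaw":-0.71}
{"tx":0,"ty":1.2,"tz":-14.1,"yaw":-1.05}
{"tx":0,"ty":1.3,"tz":-18.8,"yaw":-1.38}
{"tx":0,"ty":1.2,"tz":-23.5,"yaw":-1.71}
{"tx":0,"ty":0.9,"tz":-28.2,"yaw":-2.05}
{"tx":0,"ty":0.5,"tz":-32.9,"yaw":-2.38}
{"tx":0,"ty":-0.1,"tz":-37.6,"yaw":-2.71}
{"tx":0,"ty":-0.9,"tz":-42.2,"yaw":-3.05}
{"tx":0,"ty":-1.8,"tz":-46.8,"yaw":-3.38}
```

View pics/top4.png

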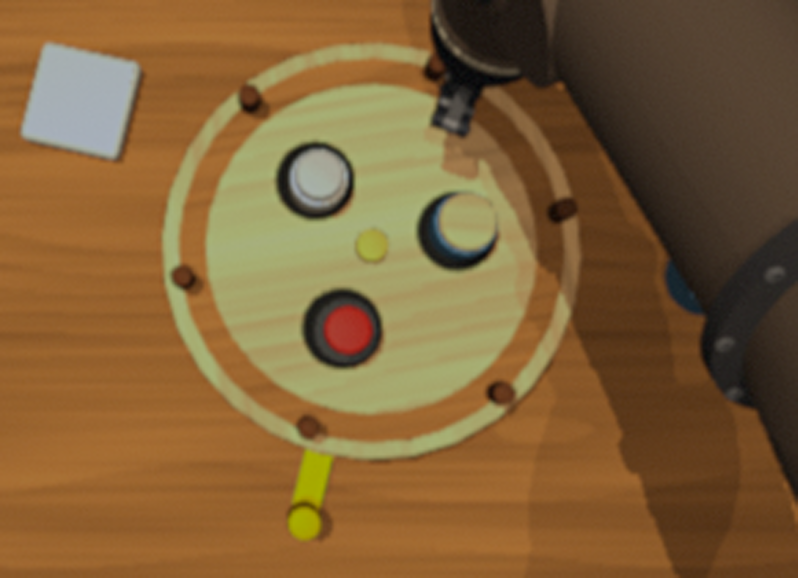

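View pics/sc4.png

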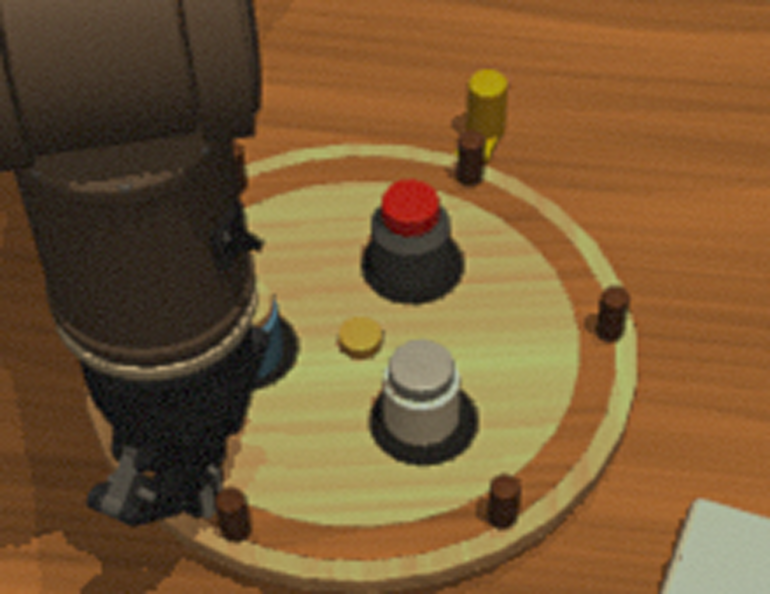

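The soy cap is at (349,329) with its spot at (343,328), and the aligned post is at (308,427), just short of the pointer. In the scene view the cap top is at (411,200).

Run:
```python
from ang import *
for q in [(185,274),(250,95),(563,206),(502,389),(308,426)]:
    a,r=A(q,.07);print('post',a,r,a%60)
print('soy',A((349,329),.059),'spot',A((343,328),.034),'pin',A((305,523),.05))
def S(x,y,z):
    p=back('scene',(200+(x+.5)/3.5-.5,130+(y+.5)/3.3-.5),z);d=p[:2]-C;return p,np.degrees(np.arctan2(d[1],d[0])),np.hypot(*d)
print('scene soy',S(411,199,.059));print(S(413,260,.034));print('pin',S(488,82,.05));print('hub',S(361,332,.046))
```

```text
post 99.63615824572527 0.13203994422212792 39.63615824572527
post 39.6597778936439 0.13378065412364487 39.6597778936439
post 280.3773328884738 0.13258015687535693 40.3773328884738
post 220.10311814875107 0.13189276556828933 40.103118148751065
post 159.59842723622606 0.13356159147395255 39.59842723622606
soy (np.float64(163.61333100752816), np.float64(0.06216144476340796)) spot (np.float64(160.564515121956), np.float64(0.06142838906877815)) pin (np.float64(165.72041102944954), np.float64(0.1971812751901447))
scene soy (array([0.48309938, 0.00403083, 0.059     ]), np.float64(168.78366934180627), np.float64(0.08961223100748937))
(array([0.50866265, 0.00813266, 0.034     ]), np.float64(160.94398780661092), np.float64(0.06595149739749064))
pin (array([0.38024715, 0.0366515 , 0.05      ]), np.float64(165.29763151775975), np.float64(0.19721004344473836))
hub (array([ 0.57044122, -0.01224347,  0.046     ]), np.float64(115.7877755931991), np.float64(0.0012844413612811384))
```

The bottle stands on the disc, so the cap top is at 34 + 59 = 93 mm, not 59 mm. I redo the sums with that height.

Run:
```python
from ang import *
print('soy first',A((282,225),.093),'3rd',A((323,318),.093),'now',A((349,329),.093))
def S(x,y,z):
    p=back('scene',(200+(x+.5)/3.5-.5,130+(y+.5)/3.3-.5),z);d=p[:2]-C;return p,np.degrees(np.arctan2(d[1],d[0])),np.hypot(*d)
print('scene soy',S(411,199,.093))
```

```text
soy first (np.float64(82.12008906520546), np.float64(0.06417767625338618)) 3rd (np.float64(145.7068761050867), np.float64(0.06491208058011542)) now (np.float64(162.3920307818459), np.float64(0.06397829029847801))
scene soy (array([0.50933738, 0.00742256, 0.093     ]), np.float64(161.3409326204482), np.float64(0.0650834642822217))
```

>>> move_arm:
  motion:
    - {"tx": 0,"ty": 0.2,"tz": -1.5,"yaw": -0.1}
    - {"tx": 0,"ty": 0.4,"tz": -3,"yaw": -0.2}
    - {"tx": 0,"ty": 0.6,"tz": -4.5,"yaw": -0.3}
    - {"tx": 0,"ty": 0.7,"tz": -6,"yaw": -0.4}
    - {"tx": 0,"ty": 0.8,"tz": -7.5,"yaw": -0.5}
    - {"tx": 0,"ty": 0.9,"tz": -8.7,"yaw": -0.6}
    - {"tx": 0,"ty": 1,"tz": -9.5,"yaw": -0.7}
    - {"tx": 0,"ty": 1,"tz": -10,"yaw": -0.7}
    - {"tx": 0,"ty": 1,"tz": -10,"yaw": -0.7}

```text
time: 8.5
position: [0.6937, -0.0696, 0.0523]
tcp_rot: [0.421, 0.568, 0.421, -0.568]
ft_force: [-0.2, 0.1, 0.0]
width: -0.0001
```

```bash
python3 - <<'E'
from h import *
cv2.imwrite('pics/top5.png',cv2.resize(eyes.read_camera('top')[170:380,225:515,::-1],None,fx=2.75,fy=2.75,interpolation=cv2.INTER_CUBIC))
cv2.imwrite('pics/sc5.png',cv2.resize(eyes.read_camera('scene')[130:310,200:420,::-1],None,fx=3.5,fy=3.3,interpolation=cv2.INTER_CUBIC))
E
python3 nx.py
```

```text
0.1348891253734459 -24.604350246937653
t 8.6 p [ 0.6936 -0.0696  0.0523] head 73.17 F [ 0.6 -0.3 -0.4]
{"tx":0,"ty":0.7,"tz":-4.7,"yaw":-0.37}
{"tx":0,"ty":1.1,"tz":-9.4,"yaw":-0.70}
{"tx":0,"ty":1.3,"tz":-14.1,"yaw":-1.04}
{"tx":0,"ty":1.3,"tz":-18.8,"yaw":-1.37}
{"tx":0,"ty":1.2,"tz":-23.5,"yaw":-1.70}
{"tx":0,"ty":1.0,"tz":-28.2,"yaw":-2.04}
{"tx":0,"ty":0.6,"tz":-32.9,"yaw":-2.37}
{"tx":0,"ty":-0.0,"tz":-37.6,"yaw":-2.70}
{"tx":0,"ty":-0.8,"tz":-42.2,"yaw":-3.04}
{"tx":0,"ty":-1.7,"tz":-46.8,"yaw":-3.37}
```

View pics/top5.png

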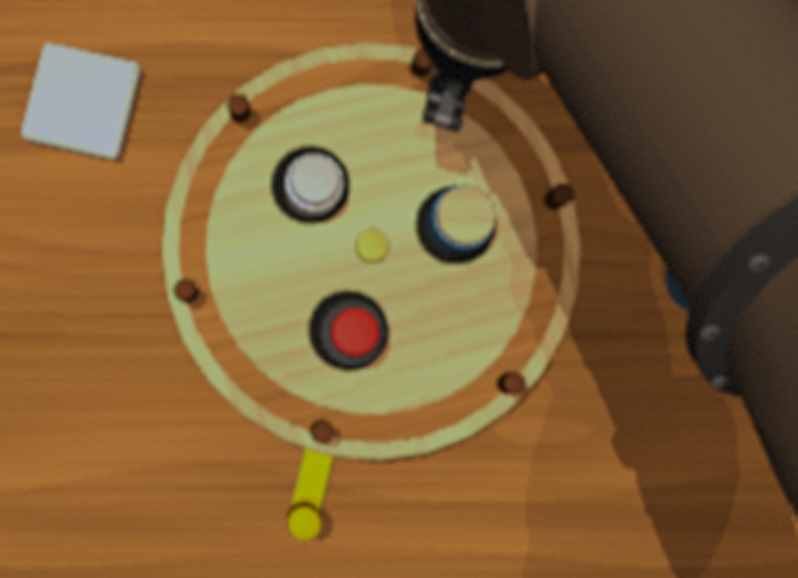

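View pics/sc5.png

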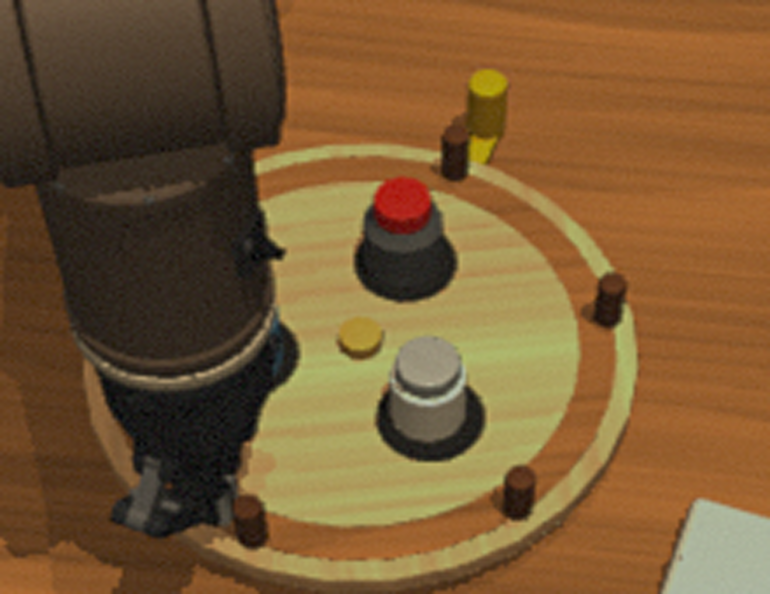

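Run:
```python
from ang import *
for q in [(187,290),(240,105),(559,192),(512,381),(322,430)]:
    a,r=A(q,.07);print('post',a,r,a%60)
print('soy',A((356,330),.093),'spot',A((349,330),.034),'pin',A((305,523),.05))
def S(x,y,z):
    p=back('scene',(200+(x+.5)/3.5-.5,130+(y+.5)/3.3-.5),z);d=p[:2]-C;return np.degrees(np.arctan2(d[1],d[0])),np.hypot(*d)
print('scene soy',S(403,197,.093),'spot',S(405,257,.034),'post',S(457,131,.072))
```

```text
post 104.4107671527733 0.13293180563220397 44.4107671527733
post 43.927229191733346 0.13315494457994156 43.927229191733346
post 284.7286163260332 0.13232897691144418 44.728616326033205
post 223.87999281063054 0.1325491528680449 43.87999281063054
post 163.80751704595917 0.13315584403021075 43.80751704595917
soy (np.float64(166.5828214379583), np.float64(0.06338921175273454)) spot (np.float64(164.7249597738873), np.float64(0.0615263702495304)) pin (np.float64(165.72041102944954), np.float64(0.1971812751901447))
scene soy (np.float64(165.2752920211732), np.float64(0.064694798909103)) spot (np.float64(165.2419206992726), np.float64(0.0661615967008383)) post (np.float64(163.83529333514684), np.float64(0.1366207619790907))
```

The soy bottle reads 165.3–166.6°, against 165.3–165.7° for the pointer. It is aligned, so I back off tangentially and then lift.

>>> move_arm:
  motion:
    - {"tx": 0,"ty": 0,"tz": 4}
    - {"tx": 0,"ty": 0,"tz": 10}
    - {"tx": 0,"ty": 0,"tz": 15}
    - {"tx": -15,"ty": 0,"tz": 16}
    - {"tx": -45,"ty": 0,"tz": 16}
    - {"tx": -85,"ty": 0,"tz": 16}
    - {"tx": -125,"ty": 0,"tz": 16}
    - {"tx": -160,"ty": 0,"tz": 16}
    - {"tx": -170,"ty": 0,"tz": 16}
    - {"tx": -170,"ty": 0,"tz": 16}

```text
validation failed for argument at $.mo...
```

Run:
```python
from h import *
cv2.imwrite('pics/top6.png',cv2.resize(eyes.read_camera('top')[170:380,225:515,::-1],None,fx=2.75,fy=2.75,interpolation=cv2.INTER_CUBIC))
cv2.imwrite('pics/sc6.png',cv2.resize(eyes.read_camera('scene')[130:310,200:420,::-1],None,fx=3.5,fy=3.3,interpolation=cv2.INTER_CUBIC))
s=sensors.get_state();print(s['position'],s['ft_force'],s['time'])
```

```text
[ 0.69364275 -0.06959919  0.05229715] [-0.28212208 -0.3691896  -0.02857699] 8.7
```

View pics/top6.png

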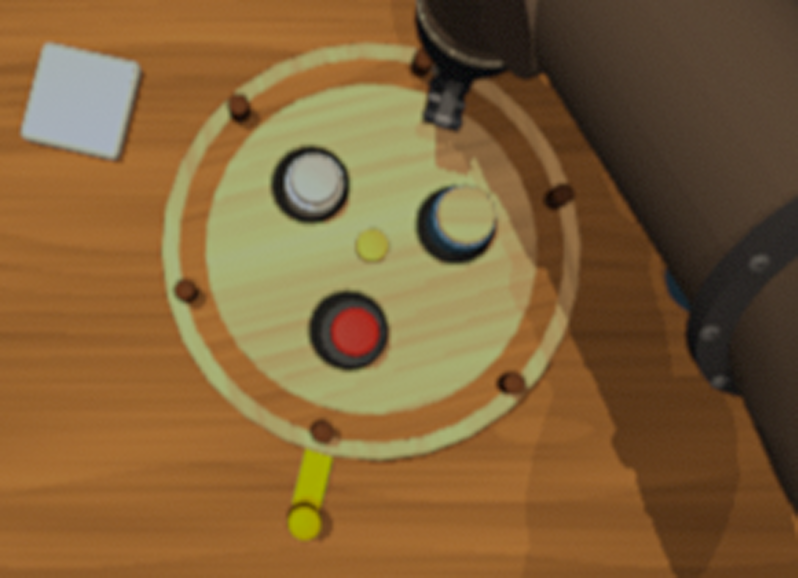

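View pics/sc6.png

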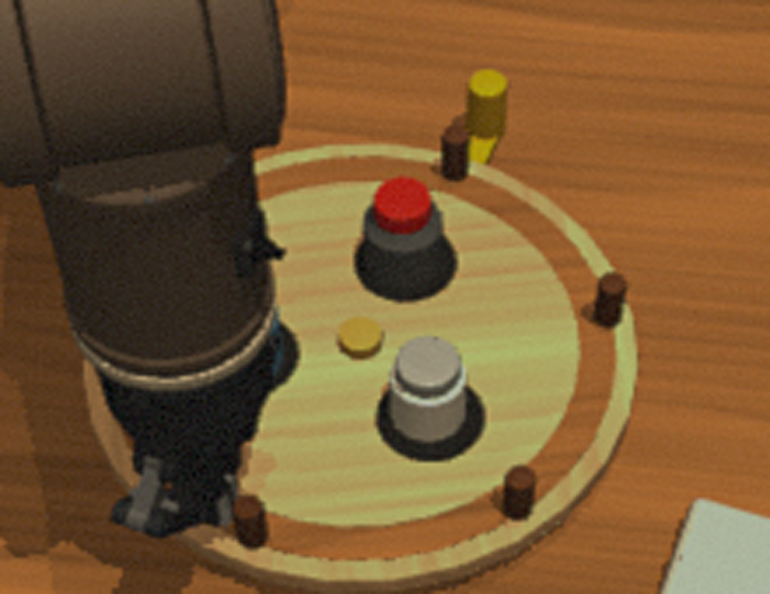

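The call was refused because the yaw was missing, so nothing moved; the disc stands still with the bottle in line. I resend it with yaw.

>>> move_arm:
  motion:
    - {"tx": 0,"ty": 0,"tz": 4,"yaw": 0}
    - {"tx": 0,"ty": 0,"tz": 10,"yaw": 0}
    - {"tx": 0,"ty": 0,"tz": 15,"yaw": 0}
    - {"tx": -15,"ty": 0,"tz": 16,"yaw": 0}
    - {"tx": -45,"ty": 0,"tz": 16,"yaw": 0}
    - {"tx": -85,"ty": 0,"tz": 16,"yaw": 0}
    - {"tx": -125,"ty": 0,"tz": 16,"yaw": 0}
    - {"tx": -160,"ty": 0,"tz": 16,"yaw": 0}
    - {"tx": -170,"ty": 0,"tz": 16,"yaw": 0}
    - {"tx": -170,"ty": 0,"tz": 16,"yaw": 0}

```text
time: 9.7
position: [0.69, -0.0848, 0.2253]
tcp_rot: [0.422, 0.569, 0.42, -0.567]
ft_force: [-1.0, -0.4, 0.2]
width: -0.0001
```

Run:
```python
from h import *
cv2.imwrite('pics/top7.png',cv2.resize(eyes.read_camera('top')[170:380,225:515,::-1],None,fx=2.75,fy=2.75,interpolation=cv2.INTER_CUBIC))
cv2.imwrite('pics/sc7.png',cv2.resize(eyes.read_camera('scene')[100:400,120:450,::-1],None,fx=2,fy=2,interpolation=cv2.INTER_CUBIC))
s=sensors.get_state();print(s['position'],s['ft_force'],s['time'])
```

```text
[ 0.68838    -0.08521731  0.22157143] [ 0.47159798 -0.54816432 -0.38978039] 9.8
```

View pics/top7.png

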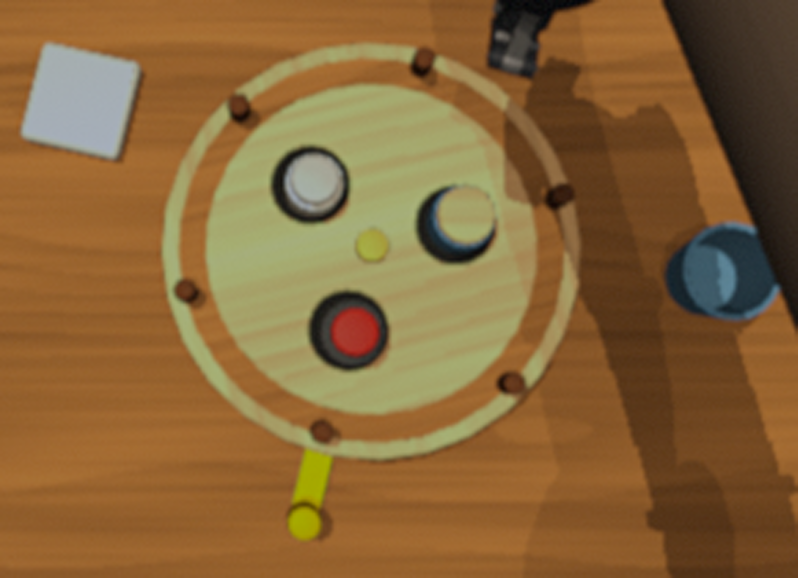

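View pics/sc7.png

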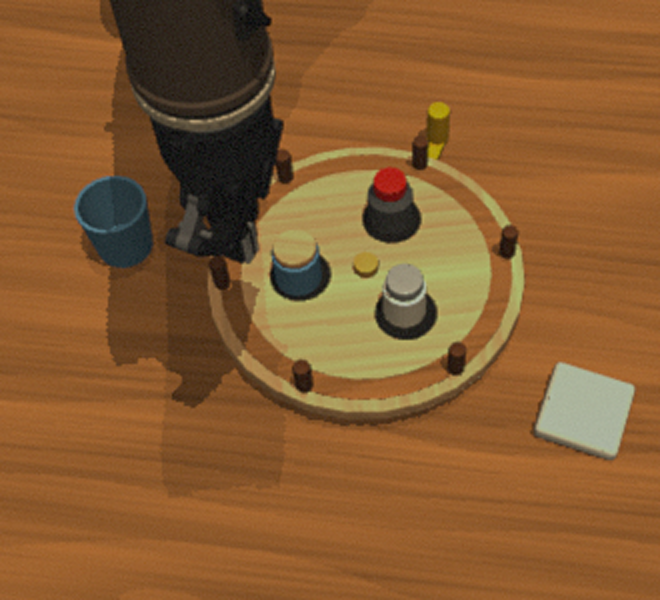

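The gripper is clear. The cap is still at (356,330), the post at (322,430), the cup at (732,270) and the dish at (83,98), all unchanged.

```bash
python3 -c "
from station import job
print(job.hand_in())"
```

```text
the job is handed in; nothing more can be done
None
```

The soy bottle now stands at the front, in line with the yellow pointer. I turned the turntable about 84° counter-clockwise by pushing one rim post with the closed fingertips, then backed off, lifted clear and handed in at 9.8 s.

- **Alignment:** the last check puts the soy bottle at 165.3–166.6° by its cap, and at 164–165° by its spot and the posts. The pointer is at 165.3–165.7°. The cap and the spot disagree by 1–2°, which is within the calibration error.
- **Rest of the scene:** the pictures after backing away show the disc at rest and all three condiments standing. The cup and the dish are where they started.
- **Force:** the readings I took between moves stayed under about 2 N.
- **Slips along the way:** one retreat call was refused because a field was missing, and nothing moved. I first took the cap's height from the table instead of the disc, which I corrected before the final push.

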